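# Strip down the membrane filter holder for cleaning

### The job

The filter holder on the suction stand has done its run: take it apart from the top down, one part at a time. Set the lid in the small glass dish, stand the funnel over the drying peg, set the prefilter unit in the wide steel dish, and seat the filter support in the three-legged ring stand with its stem down through the ring so that it sits flat. Set every part down upright and let go of it without dropping it, and do not disturb the sample bottle and the vial rack.

Things in the scene. Friction and masses are not known exactly. Their poses are not given: they have to be found in the camera images.
- lid: Top part of the stack: round steel lid, disc 52 mm across, 7 mm thick; below it a spigot 40 mm across, 6 mm deep, loose in the funnel's mouth; on top, centred, a black knob 18 mm across, from 7 to 33 mm above the origin (grip it there). Origin: centre of the disc's underside, z up. About 80 g. On a flat floor it stands on the spigot, origin 6 mm up.
- funnel: Second part from the top: steel tube open at both ends, 58 mm outer, 48 mm inner diameter, 80 mm high; its topmost 5 mm is a rim 64 mm across. Origin: on its axis at the lower edge, z up. About 200 g. It stands loose on the prefilter unit's plate, around that unit's boss. Grip it from outside by its upper part.
- prefilter: Third part from the top: steel cylinder 78 mm across, 28 mm high, open below (bore 56 mm, 22 mm deep), closed on top; there, centred, a round boss 40 mm across from 28 to 46 mm above the origin: grip it there once the funnel is off. Origin: on its axis at the lower edge, z up. About 260 g. It stands loose on the filter support's flange, around its boss.
- support: Filter support, lowest of the stack: steel flange 96 mm across, 8 mm thick; on top a central boss 44 mm across, 8 to 26 mm above the origin (grip); below a central stem 20 mm across, 30 mm long. Origin: centre of the flange's underside, z up. About 320 g. Starts with its stem loose in the 28 mm socket of the fixed suction stand (foot 112 mm across, 50 mm high): lift straight up 35 mm.
- small_dish: Place for the lid, fixed: flat round clear glass dish with a grey absorbent pad on its floor, outer diameter 84 mm, inner 78 mm, 14 mm high, inner floor 4 mm above the table. Origin: centre of its underside.
- peg_stand: Place for the funnel, fixed: grey round foot 100 mm in diameter and 8 mm thick with an upright white peg in the centre, 14 mm in diameter, whose rounded tip is 68 mm above the table. Origin: centre of its underside. The funnel stands on the foot with the peg inside it.
- wide_dish: Place for the prefilter unit, fixed: flat round steel dish, outer diameter 120 mm, inner 110 mm, 16 mm high, inner floor 5 mm above the table. Origin: centre of its underside.
- ring_stand: Place for the filter support, fixed: dark steel flat ring, 84 mm outer and 46 mm inner diameter, on three short legs, ring top 50 mm above the table. Origin: on the ring's axis at table height. The support's flange rests on the ring, its stem hanging in the opening.
- sample_bottle: Bystander, loose, to be left alone: amber glass bottle, 40 mm in diameter, about 85 mm high, with a white cap. Origin: centre of its underside.
- vial_rack: Bystander, loose, to be left alone: white rack of five capped vials, 52 mm (along its x) by 170 mm (along its y), 105 mm high. Origin: centre of its underside.

How it is judged:
By the outcome, as a careful person would: the job done as asked, in the order asked, and still so for the second after the job is handed in, with the robot touching nothing.
It also fails if it takes over 128 s, if anything falls off the work surface, if the arm or the gripper's body presses on something with over 40 N, if the wrist force passes 120 N, or if a joint passes its speed limit or range.

### The arm

A 6-joint arm with a two-finger parallel gripper is mounted at the origin on the work surface. World frame = base frame: x ahead of the robot, y to its left, z up, the work surface at z = 0. Lengths are in mm, angles in degrees, forces in N, time in s.
With the tool pointing down it reaches from about 350 to 850 mm from the base axis. Payload 8.1 kg.
Tool frame: the origin (TCP) lies on the centre line of the jaws, within the pads' length; the fingertips stand 19 mm ahead of it and the grasp point (between the pads) is the TCP; z points along the fingers, y is the direction in which the jaws open and shut (so a half turn about z gives the same grasp; the last joint's range is limited). The gripper opens to 85 mm and grips with 20 to 120 N. Pads are 22 mm wide; open, the fingers measure 114 mm over their backs; the gripper's body (76 mm by 85 mm) begins 54 mm behind the grasp point. The pads swing forward as they close: fully open they stand 13 mm farther back than shut.
Start: joints at [-4.893, 7.471, 85.268, -0, 87.261, -4.893], TCP at [600.005, 0.022, 250.292] pointing down, gripper open.
Joint ranges: [-169.43, 169.43], [-51.17, 129.36], [1.28, 143.12], [-76.62, 256.62], [0, 156.53], [-152.29, 152.29]. Speed limits (degrees/s): [136.94, 136.94, 159.86, 180, 180, 180].

### API

Orientations are given as [roll, pitch, yaw] about the fixed x, y, z axes, in that order (R = Rz(yaw) Ry(pitch) Rx(roll)).
In Python, from bench import r, viewer gives the robot as it stands.
- The arm moves only by the tool carry_out, never from a script. Its argument "commands" is a list that holds one entry, the list of rows, each a list of 7 numbers: the finger opening in mm, from 0 to 85.4, then the shift along the tool's x, y, z in mm, then the turn, a rotation vector about the tool's x, y, z in degrees. A call has 1 to 5 rows; each row is the pose to reach, as a shift and turn from the pose commanded when the call began, along the tool's axes at that moment; what a row does not reach only later rows make up. A row lasts 1/8 s, in which the tool goes at most 62.5 mm and 10.7 degrees, less where a joint would pass 70% of its speed; a pose out of reach is approached as far as the arm can. A call with a gripper value outside its range is refused whole. The fingers move at their own pace and stop on an object; "grip_force" is the grip in N (left out, the last holds). Time passes only in rows, so rows that repeat a pose let the fingers close. It gives the time, the measured TCP pose, the force and the opening at its end, in the units of the state.
- r.sense(): the state, without advancing time (a new reading comes with each control period).
- viewer.snapshot(name): name is "scene" or "side" or "wrist"; returns the picture (420x560x3 uint8, red, green, blue); there is no depth.
- viewer.calibration(name): a dict with "camera_matrix" (3x3 intrinsics, pixels), "k1" (the pictures are not rectified: a ray, as slopes to the right and down, at radius r is drawn at 1 + k1 r^2 times it, then the intrinsics apply), "rvec" (rotation vector, rad) and "tvec" (3), from world to camera coordinates, as OpenCV has them. Camera axes: x right, y down, z forward; pixel columns grow to the right and rows downward; lengths in mm; the calibration is good to about 2 mm. A picture is of the moment at which its call begins: read the wrist's pose just before it. calibration takes no time and is no camera call; for the wrist camera it gives the pose at the moment of the call.
- r.hand_in(): hands the job in, once; it reports no verdict.
The state is a dict: "time": time; "joint_pos": joint angles; "qd": joint speeds; "joint_efforts": joint torques, N m; "tool_pos": TCP position; "tcp_rot": TCP orientation; "ft_force": force on the tool from outside, world axes, zero at the start; "wrist_torque": the same for the moment, N m; "finger_gap": finger opening in mm.
Only numpy, scipy, OpenCV 4.12 (cv2) and the standard library are available. Lean on these libraries where they do the work, as an engineer would, in place of code of your own. Each camera call takes 0.05 s, during which the arm holds its last target. There are 200 camera calls.

## Working session

There is one attempt and no reset: what is moved stays moved. The work goes in short steps, Python scripts to look and compute and a tool call to move; the robot and the scene stay as the last step left them, time stands still between calls to the robot, and variables do not carry over. Pictures are saved under pics/ and viewed, about 12 in all and at most 16, crops included, and the job is handed in when it is done.

Besides the shell and the picture viewer there is one more tool, called after "Call:" as a command line: name --argument value ..., lists and objects as JSON in quotes. carry_out: Moves the arm, as the interface text tells. Its arguments: {"type":"object","properties":{"commands":{"type":"array","items":{"type":"array","items":{"type":"array","items":{"type":"number"}}}},"grip_force":{"type":"number"}},"required":["commands"]}

```bash
ls; mkdir -p pics; python3 - <<'E'
from bench import r, viewer
import cv2
s=r.sense(); print(s)
for n in ("scene","side","wrist"):
    c=viewer.calibration(n); print(n,c)
    im=viewer.snapshot(n); cv2.imwrite(f"pics/{n}0.png",im[:,:,::-1])
E
```

```text
pics
{'time': 0.0, 'joint_pos': array([-4.89214360e+00,  7.51637909e+00,  8.53296842e+01,  4.09894472e-04,
        8.72632326e+01, -4.89376262e+00]), 'qd': array([-0.11801158, -0.08950272,  0.02474203, -0.0697397 , -0.07024235,
        0.03173855]), 'joint_efforts': array([-1.90700346e-03, -5.69404185e+01, -5.00557995e+01, -2.19391650e-04,
        1.44415747e-02,  7.24149572e-05]), 'tool_pos': array([5.99471651e+02, 7.96368579e-02, 2.49227290e+02]), 'tcp_rot': array([-1.79891138e+02, -9.73175056e-03,  9.00015898e+01]), 'ft_force': array([-0.04041347,  0.10611807, -0.19697198]), 'wrist_torque': array([-0.00750955, -0.0064692 , -0.08401864]), 'finger_gap': 85.4040468085346}
scene {'camera_matrix': array([[418.82623943,   0.        , 282.24006644],
       [  0.        , 418.82623943, 208.40585699],
       [  0.        ,   0.        ,   1.        ]]), 'k1': 0.03753044727814101, 'rvec': array([ 1.3986684 ,  2.27458938, -0.84043663]), 'tvec': array([ 254.19364865, -316.76543303, 1339.57671567])}
side {'camera_matrix': array([[481.62551601,   0.        , 273.09269718],
       [  0.        , 481.62551601, 208.82843545],
       [  0.        ,   0.        ,   1.        ]]), 'k1': 0.047252725107063805, 'rvec': array([ 2.4546678 , -0.16295457,  0.04179991]), 'tvec': array([-556.36665519,  117.95382565, 1072.13539198])}
wrist {'camera_matrix': array([[336.52135263,   0.        , 278.009687  ],
       [  0.        , 336.52135263, 207.0475504 ],
       [  0.        ,   0.        ,   1.        ]]), 'k1': 0.005062695222208113, 'rvec': array([-2.80822468e+00,  5.85237190e-04,  2.45979356e-03]), 'tvec': array([-598.90868178,  -42.47266656,  381.16915182])}
```

View images.

View pics/scene0.png

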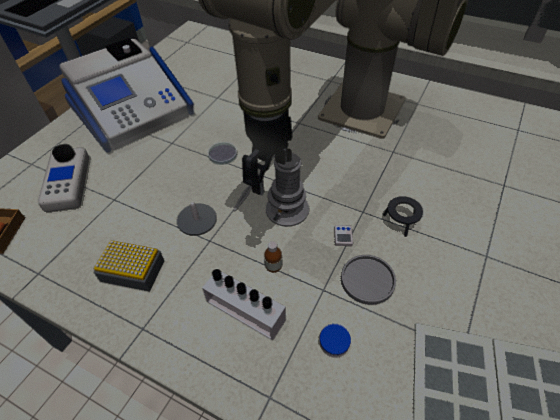

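View pics/side0.png

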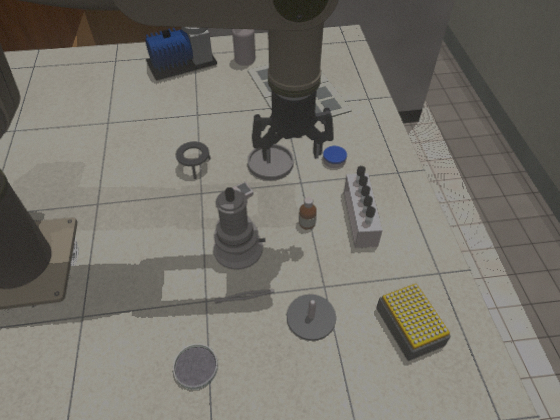

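View pics/wrist0.png

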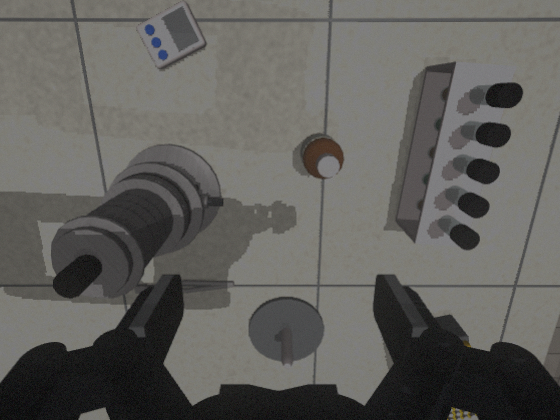

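```bash
cat > h.py <<'E'
import cv2, numpy as np
from scipy.optimize import least_squares
def undist(c,uv):
    K=c["camera_matrix"]; d=(np.array(uv,float)-K[:2,2])/K[0,0]; x=d.copy()
    for _ in range(10): x=d/(1+c["k1"]*(x@x))
    return x
def ray(c,uv):
    R=cv2.Rodrigues(c["rvec"])[0]; x=undist(c,uv)
    o=-R.T@c["tvec"]; d=R.T@np.array([*x,1]); return o,d/np.linalg.norm(d)
def at_z(c,uv,z):
    o,d=ray(c,uv); return o+d*(z-o[2])/d[2]
def tri(*obs):
    A=np.zeros((3,3)); b=np.zeros(3); rs=[ray(*q) for q in obs]
    for o,d in rs: P=np.eye(3)-np.outer(d,d); A+=P; b+=P@o
    p=np.linalg.solve(A,b); return p,[float(np.linalg.norm(np.cross(p-o,d))) for o,d in rs]
def proj(c,P):
    return cv2.projectPoints(np.atleast_2d(P).astype(float),c["rvec"],c["tvec"],c["camera_matrix"],np.array([c["k1"],0,0,0,0.]))[0][:,0]
def circ(p,z,d):
    t=np.linspace(0,2*np.pi,60); return np.c_[p[0]+d/2*np.cos(t),p[1]+d/2*np.sin(t),0*t+z]
def tile(im,ctr,w,h,s,c=None,circs=()):
    x0,y0=int(ctr[0]-w/2),int(ctr[1]-h/2)
    M=np.float32([[s,0,-x0*s],[0,s,-y0*s]])
    t=cv2.warpAffine(im,M,(w*s,h*s),flags=cv2.INTER_CUBIC)
    for p,z,d in circs:
        q=(proj(c,circ(p,z,d))-[x0,y0])*s
        cv2.polylines(t,[q.astype(np.int32)],True,(0,255,0) ,1)
    for k in range(0,w,10): cv2.putText(t,str(x0+k),(k*s,8),0,.28,(0,255,255),1); cv2.line(t,(k*s,8),(k*s,12),(0,255,255),1)
    for k in range(10,h,10): cv2.putText(t,str(y0+k),(4,k*s),0,.28,(0,255,255),1); cv2.line(t,(0,k*s),(4,k*s),(0,255,255),1)
    return t
E
cat > a.py <<'E'
from bench import r,viewer
from h import *
px={"dish":((223,153),(195,367)),"peg":((197,219),(311,317)),"wide":((368,279),(270,161)),"ring":((405,209),(193,154)),"knob":((287,151),(229,189)),"bottle":((272,246),(308,207))}
cs,cd=viewer.calibration("scene"),viewer.calibration("side")
for k,(a,b) in px.items():
    p,e=tri((cs,a),(cd,b)); print(k,p.round(1),np.round(e,1))
pos={k:tri((cs,a),(cd,b))[0] for k,(a,b) in px.items()}
C={"dish":[(14,84)],"peg":[(8,100),(66,10)],"wide":[(16,120),(16,110)],"ring":[(50,84),(50,46)],"knob":[(50,112)],"bottle":[(0,40)]}
for n,i in(("scene",0),("side",1)):
    c=(cs,cd)[i]; im=cv2.imread(f"pics/{n}0.png"); T=[]
    for k in px: 
        ctr=np.array(px[k][i])+([0,25] if k=="knob" else 0)
        T.append(tile(im,ctr,66,70,4,c,[(pos[k],z,d) for z,d in C[k]]))
    cv2.imwrite(f"pics/{n}_t.png",np.vstack([np.hstack(T[:3]),np.hstack(T[3:])]))
E
python3 a.py
```

```text
dish [ 373.5 -288.3    2.5] [1.6 1.6]
peg [ 609.2 -216.6    1.5] [1.5 1.5]
wide [582.5 228.7   6.6] [0. 0.]
ring [387.3 244.2  45.9] [2.7 2.7]
knob [474.  -25.8 199.1] [0.4 0.4]
bottle [639.5  16.   68.5] [3.3 3.3]
```

View pics/scene_t.png

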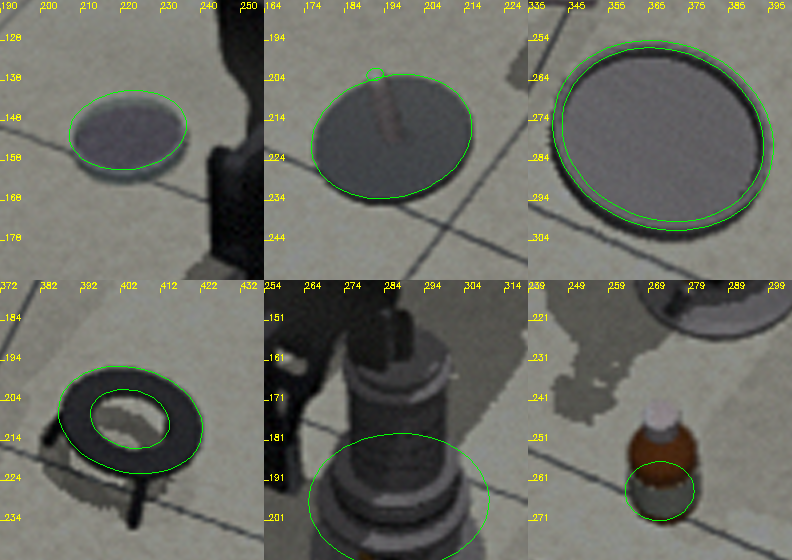

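View pics/side_t.png

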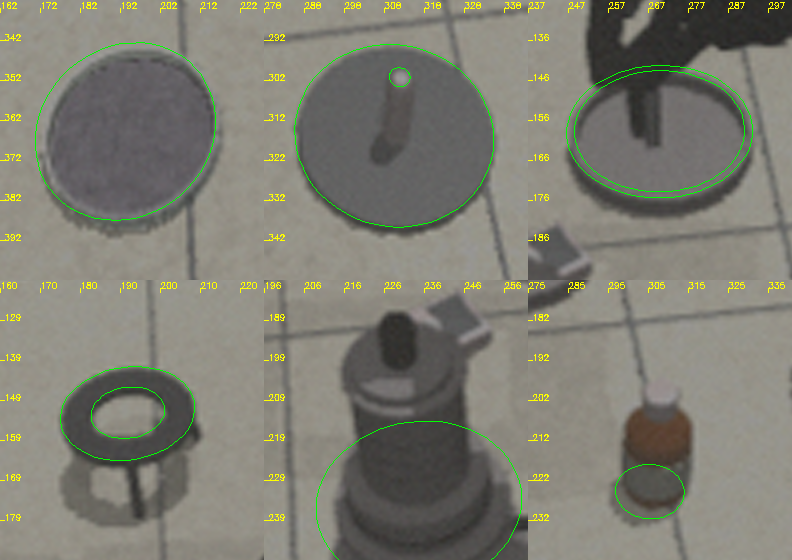

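Call:
carry_out --commands '[[[85, -5, -25, 0, 0, 0, 0], [85, -10, -55, 0, 0, 0, 0], [85, -18, -90, 0, 0, 0, 0], [85, -26, -126, 0, 0, 0, 0], [50, -26, -126, 0, 0, 0, 0]]]'

```text
time: 0.78
tool_pos: [472.3, -26.3, 249.9]
tcp_rot: [-180.0, 0.0, 90.0]
ft_force: [0.0, 0.3, 0.0]
finger_gap: 69.3
```

```bash
python3 - <<'E'
from bench import r,viewer
from h import *
s=r.sense(); print(s['tool_pos'],s['tcp_rot'],s['finger_gap'],s['ft_force'])
T=[]
for n in("wrist","side"):
    c=viewer.calibration(n); im=viewer.snapshot(n)[:,:,::-1].copy(); cv2.imwrite(f"pics/{n}1.png",im)
    K=[((474,-25.8),199,18),((474,-25.8),173,52),((474,-25.8),166,64)]
    ctr=proj(c,[474,-25.8,199])[0]; print(n,ctr)
    if n=="wrist":T.append(tile(im,(280,300),130,140,3,c,K))
    else: T.append(tile(im,ctr,130,140,3,c,K))
cv2.imwrite("pics/c1.png",np.hstack(T))
E
```

```text
[472.26094303 -26.25469282 249.93792238] [-1.79959168e+02  2.93962412e-03  8.99536144e+01] 69.28286196944171 [0.04844765 0.27295328 0.0081182 ]
wrist [281.49426013 245.30875891]
side [229.15561754 189.15385133]
```

View pics/c1.png

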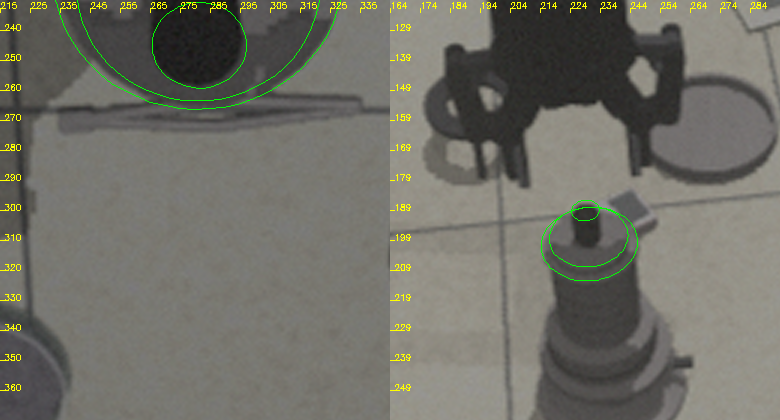

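Call:
carry_out --commands '[[[40, 0, 0, 20, 0, 0, 0], [40, 0, 0, 40, 0, 0, 0], [40, 0, 0, 52, 0, 0, 0], [40, 0, 0, 56, 0, 0, 0], [40, 0, 0, 56, 0, 0, 0]]]' --grip_force 40

```text
time: 1.5
tool_pos: [474.3, -25.9, 194.5]
tcp_rot: [-180.0, -0.0, 90.0]
ft_force: [0.1, 0.4, 0.1]
finger_gap: 39.9
```

Call:
carry_out --commands '[[[25, 0, 0, 0, 0, 0, 0], [10, 0, 0, 0, 0, 0, 0], [10, 0, 0, 0, 0, 0, 0], [10, 0, 0, 0, 0, 0, 0], [10, 0, 0, 0, 0, 0, 0]]]'

```text
time: 2.12
tool_pos: [474.3, -26.1, 195.1]
tcp_rot: [179.9, 0.0, 90.0]
ft_force: [-3.0, 0.2, 5.5]
finger_gap: 16.6
```

Call:
carry_out --commands '[[[10, 0, 0, -5, 0, 0, 0], [10, 0, 0, -20, 0, 0, 0], [10, 0, 0, -40, 0, 0, 0], [10, 0, 0, -55, 0, 0, 0], [10, 0, 0, -60, 0, 0, 0]]]'

```text
time: 2.75
tool_pos: [474.7, -26.1, 255.9]
tcp_rot: [179.9, 0.0, 90.0]
ft_force: [0.0, 1.3, -1.0]
finger_gap: 16.6
```

```bash
python3 - <<'E'
from bench import r,viewer
from h import *
s=r.sense(); print(s['tool_pos'],s['finger_gap'],s['ft_force'])
c=viewer.calibration("side"); im=viewer.snapshot("side")[:,:,::-1].copy()
cv2.imwrite("pics/c2.png",np.hstack([tile(im,(229,180),130,140,3), tile(im,(195,367),130,140,3,c,[((373.5,-288.3),14,84)])]))
E
```

```text
[474.67046934 -26.06764742 255.94911501] 16.568367834701164 [ 0.04696697  1.33603276 -0.95245101]
```

View pics/c2.png

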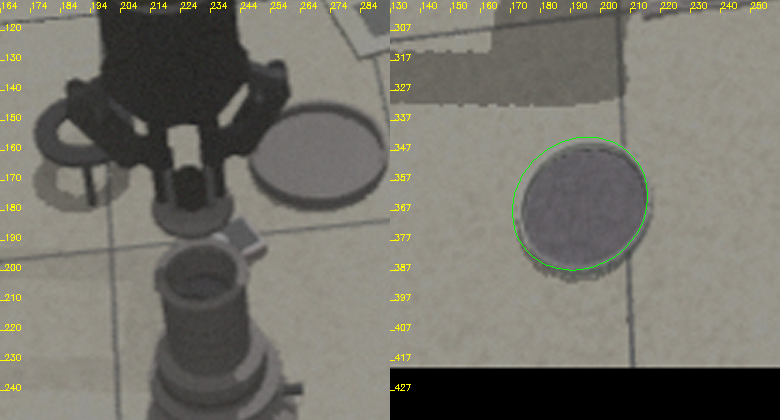

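Call:
carry_out --commands '[[[10, -20, -8, 0, 0, 0, 0], [10, -55, -21, 0, 0, 0, 0], [10, -90, -34, 0, 0, 0, 0], [10, -130, -50, 0, 0, 0, 0], [10, -170, -65, 0, 0, 0, 0]]]'

```text
time: 3.42
tool_pos: [408.1, -196.9, 253.6]
tcp_rot: [-180.0, -0.0, 90.0]
ft_force: [0.1, -0.9, -1.5]
finger_gap: 16.3
```

Call:
carry_out --commands '[[[10, -35, -13, 20, 0, 0, 0], [10, -65, -25, 50, 0, 0, 0], [10, -86, -33, 80, 0, 0, 0], [10, -94, -36, 110, 0, 0, 0], [10, -94, -36, 130, 0, 0, 0]]]'

```text
time: 4.05
tool_pos: [371.6, -289.8, 121.9]
tcp_rot: [-179.9, -0.1, 89.9]
ft_force: [-0.4, 0.6, -0.5]
finger_gap: 16.3
```

Call:
carry_out --commands '[[[10, 0, 0, 25, 0, 0, 0], [10, 0, 0, 45, 0, 0, 0], [10, 0, 0, 60, 0, 0, 0], [10, 0, 0, 70, 0, 0, 0], [10, 0, 0, 70, 0, 0, 0]]]'

```text
time: 4.68
tool_pos: [372.6, -289.6, 53.6]
tcp_rot: [-179.9, -0.1, 90.0]
ft_force: [0.5, -0.1, -0.5]
finger_gap: 16.3
```

```bash
python3 - <<'E'
from bench import r,viewer
from h import *
s=r.sense(); print(s['tool_pos'],s['finger_gap'],s['ft_force'])
c=viewer.calibration("side"); im=viewer.snapshot("side")[:,:,::-1].copy()
c2=viewer.calibration("scene"); im2=viewer.snapshot("scene")[:,:,::-1].copy()
cv2.imwrite("pics/c3.png",np.hstack([tile(im,(195,360),90,100,4), tile(im2,(223,153),90,100,4)]))
E
```

```text
[ 372.61763718 -289.57457501   53.61340644] 16.300063436070257 [ 0.50346591 -0.10391018 -0.45844584]
```

View pics/c3.png

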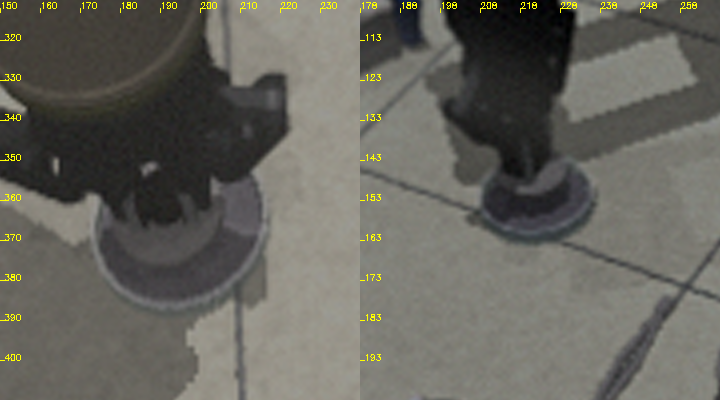

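Call:
carry_out --commands '[[[10, 0, 0, 6, 0, 0, 0], [10, 0, 0, 11, 0, 0, 0], [10, 0, 0, 14, 0, 0, 0], [10, 0, 0, 15, 0, 0, 0], [10, 0, 0, 15, 0, 0, 0]]]'

```text
time: 5.4
tool_pos: [373.0, -290.0, 39.3]
tcp_rot: [180.0, 0.0, 90.0]
ft_force: [-0.3, 0.6, -0.9]
finger_gap: 16.4
```

Call:
carry_out --commands '[[[10, 0, 0, 0.5, 0, 0, 0], [10, 0, 0, 1, 0, 0, 0], [10, 0, 0, 1.5, 0, 0, 0], [10, 0, 0, 1.5, 0, 0, 0], [10, 0, 0, 1.5, 0, 0, 0]]]'

```text
time: 6.02
tool_pos: [373.2, -290.2, 39.1]
tcp_rot: [-180.0, 0.0, 90.0]
ft_force: [-6.1, 4.7, 13.7]
finger_gap: 16.5
```

Call:
carry_out --commands '[[[10, 0, 0, -0.6, 0, 0, 0], [20, 0, 0, -0.6, 0, 0, 0], [28, 0, 0, -0.6, 0, 0, 0], [36, 0, 0, -0.6, 0, 0, 0], [40, 0, 0, -0.6, 0, 0, 0]]]'

```text
time: 6.65
tool_pos: [373.0, -290.0, 38.3]
tcp_rot: [-180.0, -0.0, 90.0]
ft_force: [0.5, 0.1, -0.3]
finger_gap: 40.2
```

Call:
carry_out --commands '[[[40, 0, 0, -15, 0, 0, 0], [40, 0, 0, -50, 0, 0, 0], [85, 0, 0, -100, 0, 0, 0], [85, 0, 0, -150, 0, 0, 0], [85, 0, 0, -180, 0, 0, 0]]]'

```text
time: 7.28
tool_pos: [373.8, -290.7, 222.8]
tcp_rot: [179.8, 0.2, 90.0]
ft_force: [0.2, -0.5, -0.6]
finger_gap: 84.9
```

Call:
carry_out --commands '[[[85, 40, 15, -20, 0, 0, 0], [85, 95, 36, -20, 0, 0, 0], [85, 150, 57, -20, 0, 0, 0], [85, 205, 78, -20, 0, 0, 0], [85, 240, 93, -20, 0, 0, 0]]]'

```text
time: 7.9
tool_pos: [466.5, -47.5, 239.8]
tcp_rot: [179.9, 0.0, 90.1]
ft_force: [1.1, 0.3, 0.1]
finger_gap: 84.9
```

Call:
carry_out --commands '[[[85, 15, 5, 0, 0, 0, 0], [85, 24, 8, 0, 0, 0, 0], [85, 24, 8, 0, 0, 0, 0], [85, 24, 8, 0, 0, 0, 0]]]'

```text
time: 8.4
tool_pos: [473.8, -27.0, 238.4]
tcp_rot: [-180.0, 0.0, 89.9]
ft_force: [0.2, 0.8, -0.1]
finger_gap: 84.8
```

```bash
python3 - <<'E'
from bench import r,viewer
from h import *
s=r.sense(); print(s['tool_pos'],s['finger_gap'],s['ft_force'])
c=viewer.calibration("side"); im=viewer.snapshot("side")[:,:,::-1].copy()
c2=viewer.calibration("wrist"); im2=viewer.snapshot("wrist")[:,:,::-1].copy()
P=(474,-25.8)
A=tile(im,(229,180),90,80,3,c,[(P,166,64),(P,86,78)])
B=tile(im,(195,360),90,80,3)
C=tile(im2,(280,210),180,160,3,c2,[(P,166,64),(P,166,48)])
cv2.imwrite("pics/c4.png",np.hstack([np.vstack([A,B]),C]))
E
```

```text
[473.76297592 -26.98902104 238.39414753] 84.79261190534741 [ 0.17273864  0.75494195 -0.07219912]
```

View pics/c4.png

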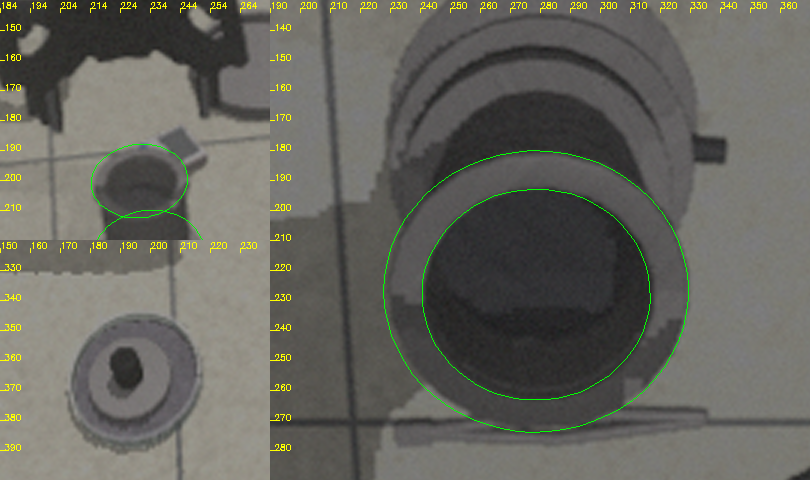

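Call:
carry_out --commands '[[[85, 0, 0, 30, 0, 0, 0], [85, 0, 0, 60, 0, 0, 0], [85, 0, 0, 80, 0, 0, 0], [85, 0, 0, 92, 0, 0, 0], [85, 0, 0, 92, 0, 0, 0]]]' --grip_force 50

```text
time: 9.12
tool_pos: [473.4, -26.2, 145.8]
tcp_rot: [-179.9, -0.0, 90.0]
ft_force: [0.5, -0.3, -0.6]
finger_gap: 85.1
```

Call:
carry_out --commands '[[[70, 0, 0, 0, 0, 0, 0], [60, 0, 0, 0, 0, 0, 0], [50, 0, 0, 0, 0, 0, 0], [50, 0, 0, 0, 0, 0, 0], [50, 0, 0, 0, 0, 0, 0]]]'

```text
time: 9.75
tool_pos: [474.9, -26.2, 148.3]
tcp_rot: [179.9, 0.0, 90.0]
ft_force: [-2.0, -0.3, 5.5]
finger_gap: 61.1
```

Call:
carry_out --commands '[[[50, 0, 0, 0, 0, 0, 0], [50, 0, 0, 0, 0, 0, 0]]]'

```text
time: 10.0
tool_pos: [474.9, -26.2, 148.3]
tcp_rot: [179.9, 0.0, 90.0]
ft_force: [-1.9, 0.7, 6.0]
finger_gap: 61.2
```

Call:
carry_out --commands '[[[50, 0, 0, -6, 0, 0, 0], [50, 0, 0, -15, 0, 0, 0], [50, 0, 0, -25, 0, 0, 0], [50, 0, 0, -35, 0, 0, 0], [50, 0, 0, -40, 0, 0, 0]]]'

```text
time: 10.62
tool_pos: [474.4, -26.0, 187.5]
tcp_rot: [179.9, 0.0, 90.0]
ft_force: [0.8, -0.2, -3.3]
finger_gap: 61.3
```

```bash
python3 - <<'E'
from bench import r,viewer
from h import *
s=r.sense(); print(s['tool_pos'],s['finger_gap'],s['ft_force'])
c=viewer.calibration("side"); im=viewer.snapshot("side")[:,:,::-1].copy()
cs=viewer.calibration("scene"); im2=viewer.snapshot("scene")[:,:,::-1].copy()
P=(474,-25.8)
cv2.imwrite("pics/c5.png",np.hstack([tile(im,(229,190),90,120,4,c,[(P,206,64),(P,126,58)]),tile(im2,(285,165),90,120,4,cs,[(P,206,64),(P,126,58)])]))
E
```

```text
[474.43473138 -26.04821299 187.50837275] 61.30411640829675 [ 0.78880758 -0.20501077 -3.26912588]
```

View pics/c5.png

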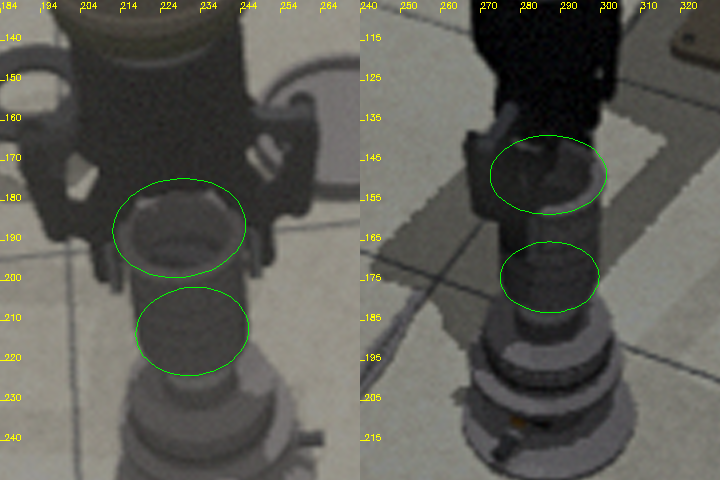

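Call:
carry_out --commands '[[[50, -15, 10, -15, 0, 0, 0], [50, -45, 32, -20, 0, 0, 0], [50, -80, 57, -20, 0, 0, 0], [50, -115, 82, -20, 0, 0, 0], [50, -145, 103, -20, 0, 0, 0]]]'

```text
time: 11.35
tool_pos: [577.5, -172.3, 205.6]
tcp_rot: [-180.0, -0.0, 90.0]
ft_force: [-0.2, 0.0, -2.3]
finger_gap: 61.4
```

Call:
carry_out --commands '[[[50, -25, 17, 0, 0, 0, 0], [50, -40, 28, 0, 0, 0, 0], [50, -46, 32, 0, 0, 0, 0], [50, -46, 32, 0, 0, 0, 0], [50, -46, 32, 0, 0, 0, 0]]]'

```text
time: 11.98
tool_pos: [608.7, -216.2, 206.3]
tcp_rot: [-180.0, -0.0, 90.0]
ft_force: [0.3, 0.1, -2.4]
finger_gap: 61.3
```

```bash
python3 - <<'E'
from bench import r,viewer
from h import *
s=r.sense(); print(s['tool_pos'],s['finger_gap'],s['ft_force'])
c=viewer.calibration("side"); im=viewer.snapshot("side")[:,:,::-1].copy()
cs=viewer.calibration("scene"); im2=viewer.snapshot("scene")[:,:,::-1].copy()
p=s['tool_pos']; b=p[2]-62.3;Q=(609.2,-216.6)
Z=[(p,b,58),(p,b+80,64),(Q,8,100)]
cv2.imwrite("pics/c6.png",np.hstack([tile(im,(311,290),90,130,4,c,Z),tile(im2,(197,195),90,130,4,cs,Z)]))
E
```

```text
[ 608.67047602 -216.22406103  206.25259971] 61.34630468012318 [ 0.34127372  0.13096963 -2.41013088]
```

View pics/c6.png

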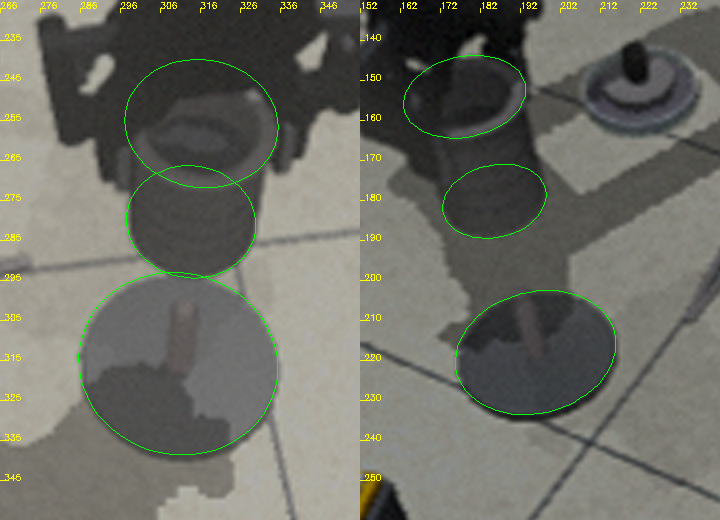

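Call:
carry_out --commands '[[[50, 0, 0, 20, 0, 0, 0], [50, 0, 0, 50, 0, 0, 0], [50, 0, 0, 80, 0, 0, 0], [50, 0, 0, 110, 0, 0, 0], [50, 0, 0, 125, 0, 0, 0]]]'

```text
time: 12.7
tool_pos: [607.0, -215.9, 77.7]
tcp_rot: [-179.8, -0.1, 90.0]
ft_force: [-0.9, 1.0, -2.1]
finger_gap: 61.4
```

Call:
carry_out --commands '[[[50, 0, 0, 4, 0, 0, 0], [50, 0, 0, 7, 0, 0, 0], [50, 0, 0, 9, 0, 0, 0], [50, 0, 0, 10, 0, 0, 0], [50, 0, 0, 10, 0, 0, 0]]]'

```text
time: 13.32
tool_pos: [609.2, -217.1, 71.8]
tcp_rot: [180.0, 0.0, 90.0]
ft_force: [0.1, 0.7, -2.9]
finger_gap: 61.1
```

Call:
carry_out --commands '[[[50, 0, 0, 0.5, 0, 0, 0], [50, 0, 0, 1, 0, 0, 0], [50, 0, 0, 1.5, 0, 0, 0], [50, 0, 0, 1.5, 0, 0, 0], [50, 0, 0, 1.5, 0, 0, 0]]]'

```text
time: 13.95
tool_pos: [609.1, -217.1, 70.4]
tcp_rot: [180.0, 0.0, 90.0]
ft_force: [-2.9, 1.1, 3.8]
finger_gap: 61.4
```

Call:
carry_out --commands '[[[62, 0, 0, 0.3, 0, 0, 0], [66, 0, 0, 0.3, 0, 0, 0], [75, 0, 0, 0.3, 0, 0, 0], [85, 0, 0, 0.3, 0, 0, 0], [85, 0, 0, 0.3, 0, 0, 0]]]'

```text
time: 14.58
tool_pos: [609.0, -216.9, 69.5]
tcp_rot: [-180.0, -0.0, 90.0]
ft_force: [-0.5, -0.6, 0.1]
finger_gap: 85.0
```

Call:
carry_out --commands '[[[85, 0, 0, -5, 0, 0, 0], [85, 0, 0, -30, 0, 0, 0], [85, 0, 0, -60, 0, 0, 0], [85, 0, 0, -90, 0, 0, 0], [85, 0, 0, -110, 0, 0, 0]]]'

```text
time: 15.2
tool_pos: [609.7, -217.2, 181.9]
tcp_rot: [179.9, 0.1, 90.0]
ft_force: [0.1, 0.1, -0.3]
finger_gap: 84.9
```

Call:
carry_out --commands '[[[85, 40, -28, 0, 0, 0, 0], [85, 85, -60, 0, 0, 0, 0], [85, 130, -92, 0, 0, 0, 0], [85, 170, -120, 0, 0, 0, 0], [85, 191, -135, 0, 0, 0, 0]]]'

```text
time: 15.82
tool_pos: [472.5, -24.2, 179.4]
tcp_rot: [-180.0, -0.0, 90.1]
ft_force: [-0.4, 0.1, 0.3]
finger_gap: 85.2
```

Call:
carry_out --commands '[[[85, 0, 0, 0, 0, 0, 0], [85, 0, 0, 0, 0, 0, 0]]]'

```text
time: 16.08
tool_pos: [474.5, -26.4, 179.9]
tcp_rot: [180.0, 0.0, 90.0]
ft_force: [0.5, -0.2, -0.3]
finger_gap: 85.0
```

```bash
python3 - <<'E'
from bench import r,viewer
from h import *
s=r.sense(); print(s['tool_pos'],s['finger_gap'],s['ft_force'])
c=viewer.calibration("side"); im=viewer.snapshot("side")[:,:,::-1].copy()
c2=viewer.calibration("wrist"); im2=viewer.snapshot("wrist")[:,:,::-1].copy()
P=(474,-25.8);Q=(609.2,-216.6)
A=tile(im,(229,220),90,80,3,c,[(P,104,40),(P,86,78)])
B=tile(im,(311,300),90,80,3,c,[(Q,8,58),(Q,88,64)])
C=tile(im2,(280,210),180,160,3,c2,[(P,104,40),(P,86,78)])
cv2.imwrite("pics/c7.png",np.hstack([np.vstack([A,B]),C]))
E
```

```text
[474.47530723 -26.4178495  179.88032451] 84.9981739845561 [ 0.54628213 -0.23161465 -0.27247176]
```

View pics/c7.png

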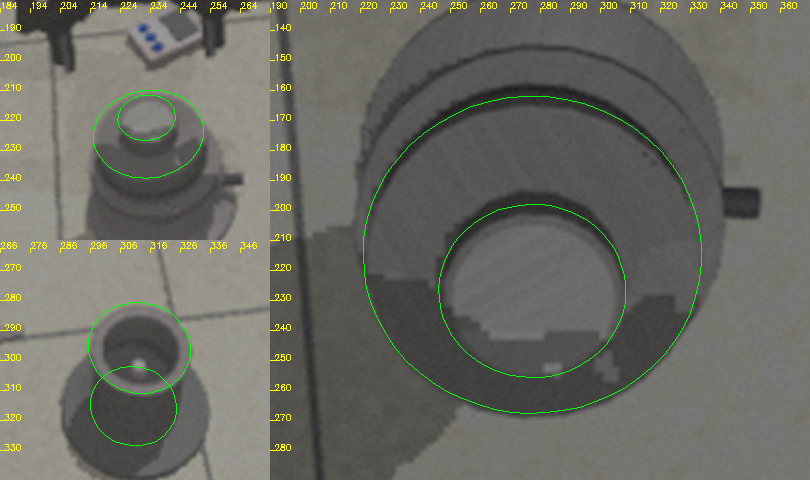

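Call:
carry_out --commands '[[[65, 0, 0, 20, 0, 0, 0], [65, 0, 0, 45, 0, 0, 0], [65, 0, 0, 65, 0, 0, 0], [65, 0, 0, 75, 0, 0, 0], [65, 0, 0, 75, 0, 0, 0]]]' --grip_force 60

```text
time: 16.8
tool_pos: [473.7, -26.3, 104.0]
tcp_rot: [-179.9, -0.0, 90.0]
ft_force: [-0.5, 0.0, -0.3]
finger_gap: 64.9
```

Call:
carry_out --commands '[[[50, 0, 0, 0, 0, 0, 0], [40, 0, 0, 0, 0, 0, 0], [30, 0, 0, 0, 0, 0, 0], [30, 0, 0, 0, 0, 0, 0], [30, 0, 0, 0, 0, 0, 0]]]'

```text
time: 17.42
tool_pos: [474.6, -26.1, 106.0]
tcp_rot: [179.9, 0.0, 90.0]
ft_force: [-2.6, 0.2, 6.5]
finger_gap: 37.8
```

Call:
carry_out --commands '[[[30, 0, 0, -5, 0, 0, 0], [30, 0, 0, -15, 0, 0, 0], [30, 0, 0, -30, 0, 0, 0], [30, 0, 0, -40, 0, 0, 0], [30, 0, 0, -45, 0, 0, 0]]]'

```text
time: 18.05
tool_pos: [474.6, -26.1, 150.9]
tcp_rot: [179.9, 0.0, 90.0]
ft_force: [-0.6, 0.7, -2.9]
finger_gap: 38.1
```

Call:
carry_out --commands '[[[30, 15, 6, -15, 0, 0, 0], [30, 50, 21, -20, 0, 0, 0], [30, 90, 38, -20, 0, 0, 0], [30, 130, 55, -20, 0, 0, 0], [30, 170, 72, -20, 0, 0, 0]]]'

```text
time: 18.68
tool_pos: [546.5, 146.4, 170.1]
tcp_rot: [180.0, -0.0, 90.0]
ft_force: [0.1, -0.5, -3.6]
finger_gap: 37.7
```

Call:
carry_out --commands '[[[30, 40, 17, 0, 0, 0, 0], [30, 70, 30, 0, 0, 0, 0], [30, 85, 36.5, 10, 0, 0, 0], [30, 85, 36.5, 30, 0, 0, 0], [30, 85, 36.5, 50, 0, 0, 0]]]'

```text
time: 19.3
tool_pos: [581.8, 228.8, 117.8]
tcp_rot: [-179.9, 0.0, 90.0]
ft_force: [0.1, -0.0, -3.7]
finger_gap: 38.0
```

Call:
carry_out --commands '[[[30, 0, 0, 10, 0, 0, 0], [30, 0, 0, 25, 0, 0, 0], [30, 0, 0, 35, 0, 0, 0], [30, 0, 0, 40, 0, 0, 0], [30, 0, 0, 40, 0, 0, 0]]]'

```text
time: 19.92
tool_pos: [582.4, 228.9, 79.4]
tcp_rot: [-180.0, 0.0, 90.0]
ft_force: [-0.8, 0.5, -2.8]
finger_gap: 37.7
```

```bash
python3 - <<'E'
from bench import r,viewer
from h import *
s=r.sense(); print(s['tool_pos'],s['finger_gap'],s['ft_force'])
c=viewer.calibration("side"); im=viewer.snapshot("side")[:,:,::-1].copy()
cs=viewer.calibration("scene"); im2=viewer.snapshot("scene")[:,:,::-1].copy()
p=s['tool_pos']; b=p[2]-48;Q=(582.5,228.7)
Z=[(p,b,78),(p,b+28,78),(Q,16,120)]
cv2.imwrite("pics/c8.png",np.hstack([tile(im,(270,150),90,100,4,c,Z),tile(im2,(368,265),90,100,4,cs,Z)]))
E
```

```text
[582.41832296 228.94008232  79.398717  ] 37.72519993618865 [-0.84762858  0.54884152 -2.81156086]
```

View pics/c8.png

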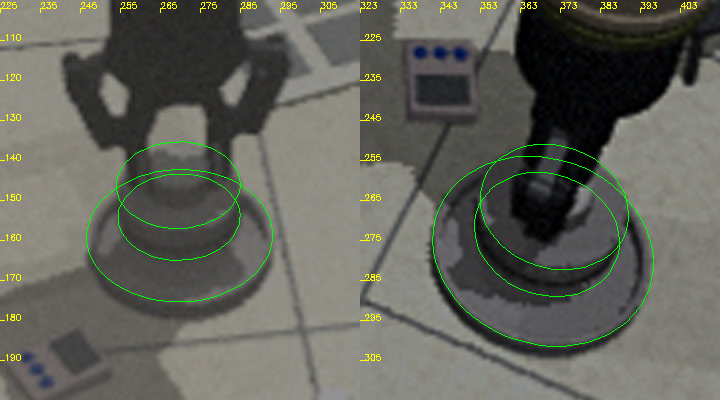

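Call:
carry_out --commands '[[[30, 0, 0, 10, 0, 0, 0], [30, 0, 0, 18, 0, 0, 0], [30, 0, 0, 23, 0, 0, 0], [30, 0, 0, 25, 0, 0, 0], [30, 0, 0, 25, 0, 0, 0]]]'

```text
time: 20.65
tool_pos: [582.4, 229.0, 54.4]
tcp_rot: [-180.0, 0.0, 90.0]
ft_force: [-0.3, -0.6, -3.6]
finger_gap: 37.9
```

Call:
carry_out --commands '[[[30, 0, 0, 0.6, 0, 0, 0], [30, 0, 0, 1.2, 0, 0, 0], [30, 0, 0, 1.8, 0, 0, 0], [30, 0, 0, 2.2, 0, 0, 0], [30, 0, 0, 2.2, 0, 0, 0]]]'

```text
time: 21.28
tool_pos: [582.7, 229.1, 53.1]
tcp_rot: [180.0, -0.0, 90.0]
ft_force: [-2.9, -1.1, 4.1]
finger_gap: 37.6
```

Call:
carry_out --commands '[[[40, 0, 0, 0, 0, 0, 0], [45, 0, 0, 0, 0, 0, 0], [55, 0, 0, 0, 0, 0, 0], [65, 0, 0, 0, 0, 0, 0], [65, 0, 0, 0, 0, 0, 0]]]'

```text
time: 21.9
tool_pos: [582.5, 229.0, 52.4]
tcp_rot: [180.0, -0.0, 90.0]
ft_force: [-0.5, -0.2, 0.2]
finger_gap: 65.1
```

Call:
carry_out --commands '[[[65, 0, 0, -5, 0, 0, 0], [65, 0, 0, -30, 0, 0, 0], [75, 0, 0, -60, 0, 0, 0], [75, 0, 0, -85, 0, 0, 0], [75, 0, 0, -100, 0, 0, 0]]]'

```text
time: 22.52
tool_pos: [583.3, 229.2, 154.5]
tcp_rot: [179.9, -0.0, 90.0]
ft_force: [-0.6, 0.3, -0.2]
finger_gap: 75.1
```

Call:
carry_out --commands '[[[75, -40, -17, 0, 0, 0, 0], [75, -95, -40, 0, 0, 0, 0], [75, -150, -64, 0, 0, 0, 0], [75, -205, -87, 0, 0, 0, 0], [75, -240, -102, 0, 0, 0, 0]]]'

```text
time: 23.15
tool_pos: [479.1, -13.0, 152.1]
tcp_rot: [-180.0, 0.0, 89.9]
ft_force: [1.0, -0.2, 0.5]
finger_gap: 74.9
```

Call:
carry_out --commands '[[[75, -15, -6.5, 0, 0, 0, 0], [75, -15, -6.5, 0, 0, 0, 0], [75, -15, -6.5, 0, 0, 0, 0]]]'

```text
time: 23.52
tool_pos: [474.5, -25.0, 152.4]
tcp_rot: [180.0, -0.0, 90.0]
ft_force: [0.2, -0.4, -0.0]
finger_gap: 75.1
```

```bash
python3 - <<'E'
from bench import r,viewer
from h import *
s=r.sense(); print(s['tool_pos'],s['finger_gap'],s['ft_force'])
c=viewer.calibration("side"); im=viewer.snapshot("side")[:,:,::-1].copy()
c2=viewer.calibration("wrist"); im2=viewer.snapshot("wrist")[:,:,::-1].copy()
P=(474,-25.8);Q=(582.5,228.7);G=(387.3,244.2)
A=tile(im,(230,150),130,100,3,c,[(Q,5,78),(G,50,84)])
B=tile(im,(229,225),130,80,3,c,[(P,76,44),(P,58,96)])
C=tile(im2,(280,210),136,180,3,c2,[(P,76,44),(P,58,96)])
cv2.imwrite("pics/c9.png",np.hstack([np.vstack([A,B]),C]))
E
```

```text
[474.4881165  -25.02324795 152.4293045 ] 75.11772620931676 [ 0.18970599 -0.39328574 -0.0197197 ]
```

View pics/c9.png

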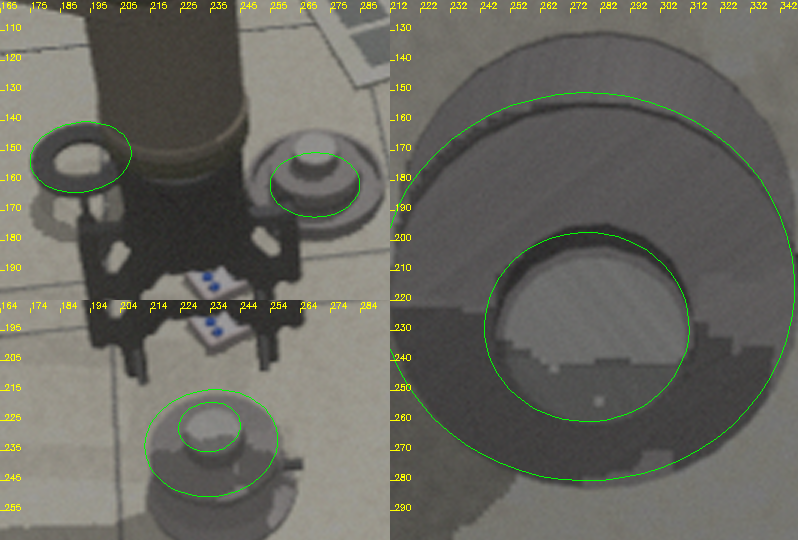

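Call:
carry_out --commands '[[[70, 0, 0, 20, 0, 0, 0], [70, 0, 0, 45, 0, 0, 0], [70, 0, 0, 66, 0, 0, 0], [70, 0, 0, 76, 0, 0, 0], [70, 0, 0, 76, 0, 0, 0]]]' --grip_force 60

```text
time: 24.25
tool_pos: [473.6, -25.4, 75.8]
tcp_rot: [-179.9, -0.0, 90.0]
ft_force: [0.2, 0.5, -0.1]
finger_gap: 70.1
```

Call:
carry_out --commands '[[[55, 0, 0, 0, 0, 0, 0], [45, 0, 0, 0, 0, 0, 0], [34, 0, 0, 0, 0, 0, 0], [34, 0, 0, 0, 0, 0, 0], [34, 0, 0, 0, 0, 0, 0]]]'

```text
time: 24.88
tool_pos: [475.4, -26.1, 78.1]
tcp_rot: [179.8, 0.0, 90.0]
ft_force: [-0.6, 1.5, 6.3]
finger_gap: 41.5
```

Call:
carry_out --commands '[[[34, 0, 0, -5, 0, 0, 0], [34, 0, 0, -15, 0, 0, 0], [34, 0, 0, -30, 0, 0, 0], [34, 0, 0, -50, 0, 0, 0], [34, 0, 0, -60, 0, 0, 0]]]'

```text
time: 25.5
tool_pos: [474.6, -26.3, 138.4]
tcp_rot: [179.9, 0.0, 90.0]
ft_force: [-0.5, 0.0, -3.7]
finger_gap: 41.3
```

Call:
carry_out --commands '[[[34, 15, -5, -10, 0, 0, 0], [34, 50, -16, -15, 0, 0, 0], [34, 90, -29, -15, 0, 0, 0], [34, 130, -42, -15, 0, 0, 0], [34, 170, -55, -15, 0, 0, 0]]]'

```text
time: 26.12
tool_pos: [417.6, 145.7, 151.4]
tcp_rot: [-180.0, -0.0, 90.0]
ft_force: [2.0, 0.2, -3.0]
finger_gap: 41.9
```

Call:
carry_out --commands '[[[34, 40, -13, 0, 0, 0, 0], [34, 75, -24, 0, 0, 0, 0], [34, 95, -30, 0, 0, 0, 0], [34, 100, -32, 10, 0, 0, 0], [34, 100, -32, 25, 0, 0, 0]]]'

```text
time: 26.75
tool_pos: [386.7, 244.2, 125.7]
tcp_rot: [180.0, 0.0, 90.1]
ft_force: [-0.5, 0.3, -3.4]
finger_gap: 41.6
```

Call:
carry_out --commands '[[[34, 0, 0, 5, 0, 0, 0], [34, 0, 0, 10, 0, 0, 0], [34, 0, 0, 10, 0, 0, 0], [34, 0, 0, 10, 0, 0, 0]]]'

```text
time: 27.25
tool_pos: [387.4, 243.9, 116.8]
tcp_rot: [180.0, -0.0, 90.0]
ft_force: [0.7, -0.3, -3.6]
finger_gap: 41.9
```

```bash
python3 - <<'E'
from bench import r,viewer
from h import *
s=r.sense(); print(s['tool_pos'],s['finger_gap'],s['ft_force'])
c=viewer.calibration("side"); im=viewer.snapshot("side")[:,:,::-1].copy()
cs=viewer.calibration("scene"); im2=viewer.snapshot("scene")[:,:,::-1].copy()
p=s['tool_pos']; b=p[2]-28.1;Q=(387.3,244.2)
Z=[(p,b,96),(p,b-30,20),(Q,50,84),(Q,50,46)]
cv2.imwrite("pics/c10.png",np.hstack([tile(im,(190,140),80,100,5,c,Z),tile(im2,(405,200),80,100,5,cs,Z)]))
E
```

```text
[387.39162456 243.92189882 116.76413328] 41.92051014491817 [ 0.74365304 -0.30539008 -3.5896635 ]
```

View pics/c10.png

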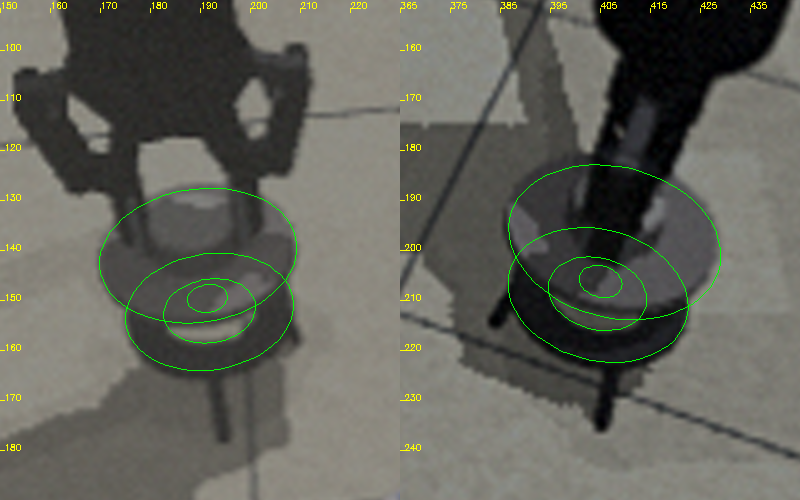

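Call:
carry_out --commands '[[[34, 0, 0, 8, 0, 0, 0], [34, 0, 0, 18, 0, 0, 0], [34, 0, 0, 28, 0, 0, 0], [34, 0, 0, 34, 0, 0, 0], [34, 0, 0, 36, 0, 0, 0]]]'

```text
time: 27.98
tool_pos: [386.6, 243.8, 79.7]
tcp_rot: [-179.9, 0.0, 90.0]
ft_force: [-0.1, 0.4, -3.8]
finger_gap: 41.3
```

Call:
carry_out --commands '[[[34, 0, 0, 0.6, 0, 0, 0], [34, 0, 0, 1.2, 0, 0, 0], [34, 0, 0, 1.8, 0, 0, 0], [34, 0, 0, 2.4, 0, 0, 0], [34, 0, 0, 2.4, 0, 0, 0]]]'

```text
time: 28.6
tool_pos: [387.2, 244.1, 78.3]
tcp_rot: [180.0, -0.0, 90.0]
ft_force: [-0.2, 0.0, -0.8]
finger_gap: 41.7
```

Contact is just beginning; a touch lower.

Call:
carry_out --commands '[[[34, 0, 0, 0.4, 0, 0, 0], [34, 0, 0, 0.8, 0, 0, 0], [34, 0, 0, 0.8, 0, 0, 0]]]'

```text
time: 28.98
tool_pos: [387.2, 244.1, 78.2]
tcp_rot: [180.0, -0.0, 90.0]
ft_force: [-5.8, -3.6, 9.7]
finger_gap: 41.9
```

Call:
carry_out --commands '[[[44, 0, 0, 0, 0, 0, 0], [50, 0, 0, 0, 0, 0, 0], [60, 0, 0, 0, 0, 0, 0], [70, 0, 0, 0, 0, 0, 0], [70, 0, 0, 0, 0, 0, 0]]]'

```text
time: 29.6
tool_pos: [387.0, 244.0, 77.1]
tcp_rot: [-180.0, 0.0, 90.0]
ft_force: [-0.0, -0.4, -0.2]
finger_gap: 69.9
```

Call:
carry_out --commands '[[[70, 0, 0, -5, 0, 0, 0], [70, 0, 0, -25, 0, 0, 0], [70, 0, 0, -60, 0, 0, 0], [70, 0, 0, -100, 0, 0, 0], [70, 0, 0, -150, 0, 0, 0]]]'

```text
time: 30.22
tool_pos: [386.3, 243.7, 228.0]
tcp_rot: [-179.9, 0.0, 90.0]
ft_force: [0.1, -0.2, -0.4]
finger_gap: 70.0
```

Call:
carry_out --commands '[[[70, -40, 0, -20, 0, 0, 0], [70, -90, 0, -30, 0, 0, 0], [70, -140, 0, -30, 0, 0, 0], [70, -180, 10, -30, 0, 0, 0], [70, -200, 20, -30, 0, 0, 0]]]'

```text
time: 30.85
tool_pos: [407.2, 42.1, 257.9]
tcp_rot: [179.9, 0.0, 89.9]
ft_force: [0.1, 0.9, -0.3]
finger_gap: 69.9
```

Call:
carry_out --commands '[[[70, 0, 0, 0, 0, 0, 0], [70, 0, 0, 0, 0, 0, 0], [70, 0, 0, 0, 0, 0, 0], [70, 0, 0, 0, 0, 0, 0]]]'

```text
time: 31.35
tool_pos: [406.8, 44.7, 257.2]
tcp_rot: [-180.0, -0.0, 90.1]
ft_force: [-0.5, -0.0, -1.0]
finger_gap: 70.0
```

```bash
python3 - <<'E'
from bench import r,viewer
from h import *
s=r.sense(); print(s['time'],s['tool_pos'],s['finger_gap'],s['ft_force'])
c=viewer.calibration("side"); im=viewer.snapshot("side")[:,:,::-1].copy()
cs=viewer.calibration("scene"); im2=viewer.snapshot("scene")[:,:,::-1].copy()
o1,o2=cv2.imread("pics/side0.png"),cv2.imread("pics/scene0.png")
Q=(387.3,244.2); Z=[(Q,50,96),(Q,58,96),(Q,76,44)]
A=np.hstack([tile(im,(190,150),64,74,4,c,Z),tile(im2,(405,205),64,74,4,cs,Z),tile(im2,(245,290),70,74,4)])
B=np.hstack([cv2.resize(im,(373,280)),cv2.resize(im2,(373,280))])
w=max(A.shape[1],B.shape[1]);pad=lambda t:cv2.copyMakeBorder(t,0,0,0,w-t.shape[1],0)
cv2.imwrite("pics/c11.png",np.vstack([pad(A),pad(B)]))
for n,a,b,(x,y,ww,h) in(("side",im,o1,(295,195,30,40)),("side rack",im,o1,(340,160,45,90)),("scene",im2,o2,(260,235,26,40)),("scene rack",im2,o2,(200,262,90,75))):
    d=cv2.absdiff(a,b)[y:y+h,x:x+w if 0 else x+ww].max(2); print(n,d.mean(),(d>40).sum())
E
```

```text
31.35 [406.82492603  44.71682558 257.21678437] 70.0444153240904 [-4.60701890e-01 -3.50840832e-04 -1.03798638e+00]
side 3.9741666666666666 0
side rack 4.24320987654321 0
scene 7.325961538461539 9
scene rack 8.301925925925925 0
```

View pics/c11.png

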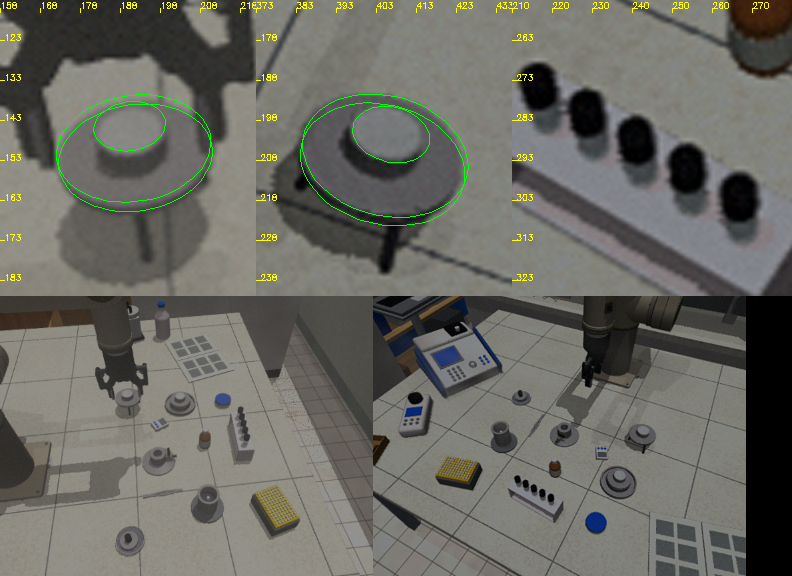

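All four parts stand upright in their places: the support is flat on the ring and matches the overlay. The bottle and rack look the same as in the first pictures.

```bash
python3 -c "
from bench import r
print(r.hand_in())"
```

```text
the job is handed in; nothing more can be done
None
```

I took the filter holder apart from the top down and handed the job in at about 31 s. The order was lid to the glass dish, funnel over the peg, prefilter unit to the steel dish, and support into the ring stand.

- **Placing:** I lowered each part until the wrist force showed contact (readings of about 4 to 14 N upward) before letting go.
- **Last pictures:** All four parts stand upright and centred. The support's flange matches its expected position flat on the ring to within a pixel or two. The sample bottle and vial rack are unchanged from the first pictures; only 9 pixels differ, at the bottle in the scene view, which I took to be a shift in shadow. The open gripper hangs clear of everything.
- **Disagreements:**
  - The finger gap read 1 to 3 mm less than the nominal diameters.
  - The ring's height triangulated at 46 mm instead of 50 mm. The overlay at 50 mm fitted the pictures, and contact came at the height expected for a 50 mm ring.

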